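# Unlock the hob in the flap cabinet with its two keys

### The job

Unlock the small hob standing on the cabinet's open flap: with the fingertips push the sliding guard fully aside, off the right-hand red key, then press both red keys all the way down together, one fingertip on each, hold them down for three seconds and let them come up again. Never push one key down without the other, do not pinch or lift anything, and leave the pan, the katoris, the lemon squeezer and the spoon rest where they stand.

Things in the scene. Friction and masses are not known exactly. Their poses are not given: they have to be found in the camera images.
- hob: Fixed flat black-topped hob in a steel case, 270 (x) x 290 (y) x 55 mm, standing on a 15 mm thick teak flap. Origin: centre of its underside; x points to its far edge, y to its left, z up. Its top is 55 mm above the origin. The grey key strip runs along its near (-x) edge; the line of the keys is at x = -100 mm, parallel to y. Two look-only rails 6 mm high run beside the keys at 25 mm either side of that line.
- left_key_top (a point): Centre of the top of the left (+y) round red key, 28 mm across; at rest its top is flat and 12 mm above the hob's top. Hob frame: x -100, y +33 mm; the key centres are 66 mm apart and 38 mm of free space lies between the caps. The point sinks with the key.
- right_key_top (a point): Centre of the top of the right (-y) red key, the same as the left one; hob frame x -100, y -33 mm. At the start the guard covers it wholly or in part.
- left_key (a joint): Travel of the left key in m: 0 up, 0.008 fully down. It springs back; it needs about 1.5 N to start and 4.5 N to be fully down.
- right_key (a joint): Travel of the right key, the same as the left.
- guard_rib (a point): Middle of the top edge of the guard's orange rib. The guard is a clear, whitish plate 50 (x) x 42 (y) mm with orange feet, its upper face 19 mm above the hob's top (the plate is 3 mm thick and 4 mm clear of the key under it). The rib stands in the middle of the plate, 46 mm long along hob x, 6 mm thick along hob y and 18 mm high, so its top edge (this point) is 37 mm above the hob's top.
- guard (a joint): Slide of the guard along the hob's -y direction in m: 0 is straight over the right key, 0.06 is fully aside against its stop; starts between 0 and 0.018. It resists with about 1.5 N friction and stays where it is left.
- pan: Loose bystander: open steel pan, 120 mm across, 42 mm high, with two black side handles (about 30 mm each, to its +y and -y), standing on the hob's cooking ring. Origin: centre of its underside.
- katoris: Loose bystander: stack of three nested steel katoris, 76 mm across, 66 mm high, on the flap left of the hob. Origin: centre of its underside.
- squeezer: Loose bystander: yellow plastic lemon squeezer, round part 68 mm across and 46 mm high with a handle to its -x reaching 128 mm from the centre, on the flap right of the hob. Origin: centre of the round part's underside.
- spoon_rest: Loose bystander: wooden spoon rest 160 x 80 x 12 mm on the flap. Origin: centre of its underside.

How it is judged:
By the outcome, as a careful person would: the job done as asked, in the order asked, and still so for the second after the job is handed in, with the robot touching nothing.
It also fails if it takes over 48 s, if anything falls off the work surface, if the arm or the gripper's body presses on something with over 40 N, if the wrist force passes 120 N, or if a joint passes its speed limit or range.

### The arm

A 7-joint arm with a two-finger parallel gripper is mounted at the origin on the work surface. World frame = base frame: x ahead of the robot, y to its left, z up, the work surface at z = 0. Lengths are in m, angles in rad, forces in N, time in s.
With the tool pointing down it reaches from about 0.425 to 0.925 m from the base axis. Payload 6.8 kg.
Tool frame: the origin (TCP) lies at the very end of the fingers, on their centre line; the grasp point (between the pads) lies r.pinch_z behind it (r.pinch_z is the distance from the TCP to the grasp point, in m); z points along the fingers, y is the line along which they close (so a half turn about z gives the same grasp; the last joint's range is limited). The gripper opens to 85 mm and grips with 20 to 120 N. Pads are 22 mm wide; open, the fingers measure 114 mm over their backs; the gripper's body (76 mm by 85 mm) begins 54 mm behind the grasp point. The pads swing forward as they close: fully open they stand 13 mm farther back than shut.
Start: joints at [1.084, 0.477, 0.022, 1.555, -0.011, 1.109, -0.083], TCP at [0.25, -0.627, 0.231] pointing down, gripper open.
Joint ranges: [-2.96, 2.96], [-0.34, 2.1], [-1.41, 1.46], [0.24, 2.44], [-1.37, 4.51], [0.17, 1.92], [-2.96, 2.96]. Speed limits (rad/s): [2.39, 2.39, 3.14, 3.14, 3.14, 3.14, 3.14].

### API

Orientations are given as a rotation vector (axis times angle).
In Python, from bench import status, grab_frame, camera_model, r gives the robot as it stands. The module is installed in compiled form; this text tells all that it offers.
- The arm moves only by the shell command python3 -m creep 'ROWS' [FORCE]. ROWS is text: rows parted by semicolons, each of 7 numbers parted by spaces: the turn, a rotation vector about the tool's x, y, z in rad, then the shift along the tool's x, y, z in mm, then the opening, from -1 (shut) to 1 (fully open). In form: rx ry rz tx ty tz fingers; .... A call has 1 to 10 rows; each row is the pose to reach, as a shift and turn from the pose commanded when the call began, along the tool's axes at that moment; what a row does not reach only later rows make up. A row lasts 1/8 s, in which the tool goes at most 62.5 mm and 10.7 degrees, less where a joint would pass 70% of its speed; a pose out of reach is approached as far as the arm can. A call with a gripper value outside its range is refused whole. The fingers move at their own pace and stop on an object; FORCE is the grip in N (left out, the last holds). Time passes only in rows, so rows that repeat a pose let the fingers close. It gives the time, the measured TCP pose, the force, the opening and the grip force at its end, in the units of the state.
- status.get_obs(): the state, without advancing time (a new reading comes with each control period).
- grab_frame(name): name is "scene" or "top"; returns (picture, depth): 384x512x3 uint8, red, green, blue; 384x512 float32, m along the optical axis (not along the pixel's ray), 0 where there is no reading.
- camera_model(name): a dict with "K" (3x3 intrinsics, pixels), "rvec" (rotation vector, rad) and "tvec" (3), from world to camera coordinates, as OpenCV has them. Camera axes: x right, y down, z forward; pixel columns grow to the right and rows downward; lengths in m; the calibration is good to about 2 mm. A picture is of the moment at which its call begins. camera_model takes no time and is no camera call.
- r.hand_in(): hands the job in; it is judged then, once.
The state is a dict: "clock": time; "joints": joint angles; "qvel": joint speeds; "tau": joint torques, N m; "tcp_pos": TCP position; "orientation": TCP orientation; "contact_force": force on the tool from outside, world axes, zero at the start; "moment": the same for the moment, N m; "grip_width": finger opening in m; "gripper_force": force on a finger pad.
Only numpy, scipy, OpenCV 4.12 (cv2) and the standard library are available. Lean on these libraries where they do the work, as an engineer would, in place of code of your own. Each camera call takes 0.05 s, during which the arm holds its last target. There are 200 camera calls.

## Working session

There is one attempt and no reset: what is moved stays moved. The work goes in short steps, Python scripts to look and compute and a shell command to move; the robot and the scene stay as the last step left them, time stands still between calls to the robot, and variables do not carry over. Pictures are saved under pics/ and viewed, at most 10 in all, crops included, and the job is handed in when it is done.

```bash
mkdir -p pics; cat > h.py <<'E'
import numpy as np, cv2
from bench import status, grab_frame, camera_model, r
def cam(n):
    c=camera_model(n); R=cv2.Rodrigues(np.array(c["rvec"],float))[0]; return np.array(c["K"]),R,np.array(c["tvec"],float).ravel()
def ray(n,uv,z):
    K,R,t=cam(n); o=-R.T@t; d=R.T@np.linalg.solve(K,[uv[0],uv[1],1]); return o+d*(z-o[2])/d[2]
def pts(n,depth):
    K,R,t=cam(n); v,u=np.mgrid[:384,:512]; P=np.stack([u,v,np.ones_like(u)],-1)@np.linalg.inv(K).T*depth[...,None]; return (P-t)@R
E
python3 - <<'E'
from h import *
for n in("scene","top"):
    p,d=grab_frame(n); np.savez(n,p=p,d=d); cv2.imwrite(f"pics/{n}0.png",p[...,::-1])
    print(n,cam(n)[0][0,0],-cam(n)[1].T@cam(n)[2])
s=status.get_obs();print(s, r.pinch_z)
E
```

```text
scene 451.93964731161685 [ 0.89533148 -0.3376994   1.03643269]
top 353.8274293911224 [0.31929211 0.12741798 1.16490196]
{'clock': 0.1, 'joints': array([ 1.08390692,  0.4777059 ,  0.02238569,  1.55633298, -0.01150925,
        1.10930198, -0.08307087]), 'qvel': array([ 0.00229229, -0.00014795,  0.00125372, -0.00271817, -0.00045415,
       -0.000381  ,  0.00123136]), 'tau': array([ 5.15800493e-03, -5.97754383e+01,  1.61444653e+00, -2.81952435e+01,
        1.28854369e-02,  4.95900764e-03, -1.82648427e-05]), 'tcp_pos': array([ 0.2493868 , -0.62667738,  0.23043979]), 'orientation': array([-3.08388033e+00, -5.91167069e-01,  6.75322643e-04]), 'contact_force': array([ 0.09700851, -0.11623699, -0.35981357]), 'moment': array([-0.00792431, -0.01107393, -0.03792212]), 'gripper_force': 0.0, 'grip_width': 0.08534964634851869} 0.0187
```

View pics/top0.png

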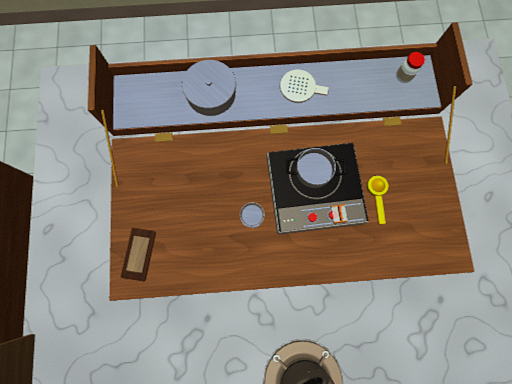

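View pics/scene0.png

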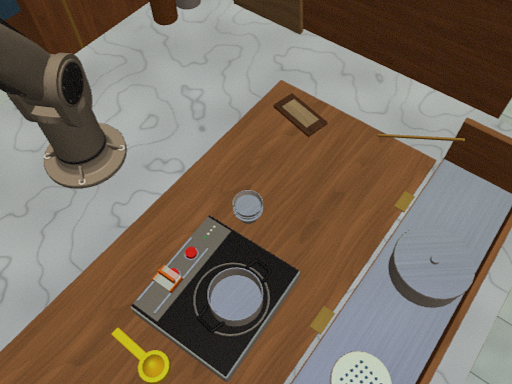

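The top view shows the hob around (318,188), the left red key at (312,217), and the guard with its orange rib at about (341,214). The squeezer is at (378,187), the katoris at (252,215) and the spoon rest far left. The scene view shows the same layout: left key (191,253), rib about (168,278).

```bash
python3 - <<'E'
from h import *
big=[]
for n,(u0,u1,v0,v1) in dict(scene=(110,320,200,384),top=(240,400,135,240)).items():
    f=np.load(n+".npz");p=f["p"];d=f["d"];X=pts(n,d)
    sub=np.zeros((384,512),bool);sub[v0:v1,u0:u1]=1
    z=X[...,2][sub&(d>0)]; h,e=np.histogram(z,np.arange(0,.2,.004)); print(n,[(round(float(a),3),int(b)) for a,b in zip(e,h) if b>60])
    flap=np.median(z[(z>0)&(z<.05)]);top=flap+.055
    m=sub&(abs(X[...,2]-top)<.008)
    m=cv2.morphologyEx(m.astype(np.uint8),cv2.MORPH_OPEN,np.ones((3,3)))
    c=max(cv2.findContours(m,0,2)[0],key=cv2.contourArea)
    q=np.array([ray(n,a[0],top)[:2] for a in c])*1000
    R=cv2.minAreaRect(q.astype(np.float32));print("flap",flap,"hob rect",R)
    hsv=cv2.cvtColor(p,cv2.COLOR_RGB2HSV)
    for nm,lo,hi,zz in(("red",0,6,top+.012),("red2",172,180,top+.012),("orange",8,19,top+.037)):
        mm=(cv2.inRange(hsv,(lo,150,130),(hi,255,255))*sub)
        k,l,s,ce=cv2.connectedComponentsWithStats(mm)
        for i in range(1,k):
            if s[i,4]>6: print(nm,s[i],ce[i].round(1),(ray(n,ce[i],zz)*1000).round(1))
    big.append(cv2.resize(p[v0:v1,u0:u1],None,fx=3,fy=3,interpolation=cv2.INTER_CUBIC))
a=cv2.resize(np.load("scene.npz")["p"][205:330,125:260],None,fx=4,fy=4,interpolation=2)
b=cv2.resize(np.load("top.npz")["p"][180:240,265:400],None,fx=4,fy=4,interpolation=2)
im=np.zeros((600,540,3),np.uint8);im=cv2.vconcat([a[:360],b]);cv2.imwrite("pics/crop1.png",im[...,::-1]);print(im.shape)
E
```

```text
scene [(0.0, 617), (0.008, 1780), (0.012, 13425), (0.016, 4263), (0.02, 75), (0.024, 245), (0.028, 315), (0.032, 240), (0.036, 351), (0.04, 153), (0.044, 139), (0.048, 422), (0.052, 491), (0.056, 215), (0.06, 372), (0.064, 2095), (0.068, 7800), (0.072, 2653), (0.076, 350), (0.08, 195), (0.084, 219), (0.088, 282), (0.092, 94), (0.096, 61), (0.1, 99), (0.104, 271), (0.108, 355), (0.112, 100)]
flap 0.01466107306529488 hob rect ((590.2232666015625, -100.78547668457031), (267.5504455566406, 286.6430969238281), 2.5003838539123535)
red [185 247  12  10  97] [190.4 251.5] [486.4 -71.1  81.7]
red [171 268   7   5  19] [174.5 269.7] [ 487.8 -127.2   81.7]
orange [176 200  11  12  22] [180.9 205.5] [ 3.969e+02 -1.000e-01  1.067e+02]
orange [283 200   6   5   8] [285.9 202. ] [594.  160.1 106.7]
orange [187 202  27  30 171] [198.9 215.5] [450.2   5.  106.7]
orange [227 211   6   8  16] [230.  214.5] [507.7  51.7 106.7]
orange [144 226   6   5   9] [146.6 228.1] [374.2 -94.7 106.7]
orange [110 231  48  47 240] [130.5 253.9] [ 392.1 -164.4  106.7]
orange [169 233  20  17  80] [178.2 240.6] [455.9 
[... 3107 characters left out ...]
] [339.3 211.8] [ 490.1 -152.1  107.2]
orange [264 208   9   4  24] [268.9 210. ] [511.8  60.9 107.2]
orange [367 210   9   7  32] [371.1 213.2] [ 478.7 -247.9  107.2]
orange [389 210  10   2  10] [393.5 210.2] [ 482.6 -317.6  107.2]
orange [385 217  15   4  32] [390.6 219.1] [ 456.3 -304.4  107.2]
orange [263 219  11   3  14] [268.6 219.7] [482.1  64.4 107.2]
orange [368 218   9   5  29] [372.6 219.7] [ 458.4 -249.6  107.2]
orange [240 221   3   5   9] [240.6 223.4] [477.1 149.5 107.2]
orange [240 227  36   5 119] [256.9 229. ] [456.7 101.7 107.2]
orange [382 233  18   7  73] [392.6 237.1] [ 401.9 -301.4  107.2]
orange [355 235   6   2   7] [357.3 235.1] [ 415.6 -196.6  107.2]
(600, 540, 3)
```

View pics/crop1.png

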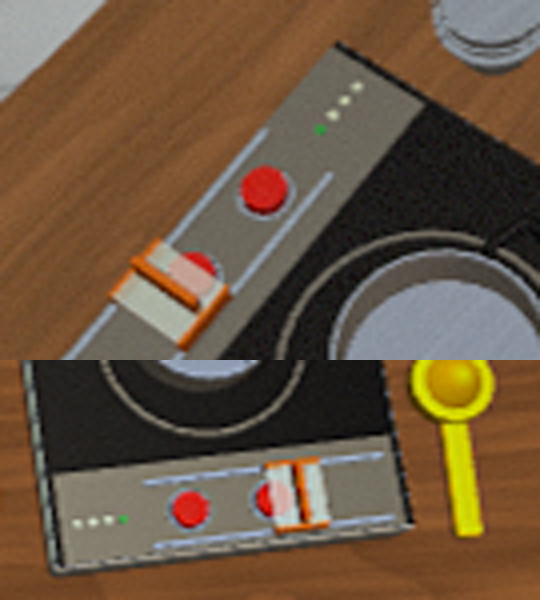

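The crop shows the left key fully free, and the right key half under the whitish plate. In the full scene image the rib runs from about (158.7,270.5) to (174.5,280.7), and in the top image from (339.2,205) to (342,222).

```bash
cat >> h.py <<'E'
from scipy.spatial.transform import Rotation as Ro
C=np.array([.5875,-.101]);A=np.deg2rad(2.5);H=np.array([[np.cos(A),-np.sin(A)],[np.sin(A),np.cos(A)]])
def hob(x,y): return C+H@(np.array([x,y])/1000)
def inhob(p): return H.T@(np.array(p)[:2]-C)*1000
def go(x,y,ztop):
    """move to hob (x,y) mm, ztop mm above hob top, tool x along hob x, pointing down"""
    s=status.get_obs();R0=Ro.from_rotvec(s["orientation"])
    Rg=Ro.from_euler("z",A)*Ro.from_euler("x",np.pi)
    t=np.r_[hob(x,y),.070+ztop/1000]
    print("turn",(R0.inv()*Rg).as_rotvec().round(4),"shift mm",(R0.inv().apply(t-s["tcp_pos"])*1000).round(1))
def st():
    s=status.get_obs();print("t",s["clock"],"hob xy",inhob(s["tcp_pos"]).round(1),"ztop",round(1000*(s["tcp_pos"][2]-.07),1),"F",s["contact_force"].round(1),"w",s["grip_width"])
E
python3 - <<'E'
from h import *
for n,a in(("scene",[(158.7,270.5),(174.5,280.7),(167,275)]),("top",[(339.2,205),(342,222)])):
    for u in a:
        print(n,inhob(ray(n,u,.107)).round(1))
print([inhob(q) for q in((.4864,-.0711),(.4851,-.0728))])
go(-100,-10,90)
E
```

```text
scene [-118.   -49.3]
scene [-73.4 -47.8]
scene [-95.7 -47. ]
top [-78.7 -50.2]
top [-131.3  -49.5]
[array([-99.69955552,  34.28146189]), array([-101.07247117,   32.63978511])]
turn [-0.0016  0.0004  0.3352] shift mm [ 410.8 -386.7   71. ]
```

```bash
python3 -m creep '0 0 0.17 41 -39 7 -1;0 0 0.335 82 -77 14 -1;0 0 0.335 123 -116 21 -1;0 0 0.335 164 -155 28 -1;0 0 0.335 206 -193 35 -1;0 0 0.335 247 -232 42 -1;0 0 0.335 288 -270 50 -1;0 0 0.335 329 -309 57 -1;0 0 0.335 370 -348 64 -1;0 0 0.335 411 -386 71 -1'; python3 -m creep '0 0 0 0 0 0 -1;0 0 0 0 0 0 -1;0 0 0 0 0 0 -1'; python3 - <<'E'
from h import *
st();go(-100,-12,24)
for n in("scene","top"):
    p,d=grab_frame(n);cv2.imwrite(f"pics/{n}1.png",p[...,::-1])
p=cv2.imread("pics/scene1.png")[180:330,100:300];cv2.imwrite("pics/c2.png",cv2.resize(p,None,fx=4,fy=4,interpolation=2))
E
```

```text
clock: 1.35
tcp_pos: [0.4891, -0.1149, 0.16]
orientation: [3.141, 0.069, -0.0]
contact_force: [0.7, -0.1, 0.3]
grip_width: -0.0005
gripper_force: 0.0
clock: 1.72
tcp_pos: [0.4881, -0.1181, 0.1603]
orientation: [3.14, 0.065, -0.001]
contact_force: [0.3, -0.4, 0.2]
grip_width: -0.0
gripper_force: 0.0
t 1.725 hob xy [-100.   -12.8] ztop 90.3 F [ 0.3 -0.4  0.2] w -2.2104805866616145e-05
turn [ 0.0006  0.0004 -0.0024] shift mm [ 0.1 -0.8 66.3]
```

View pics/c2.png

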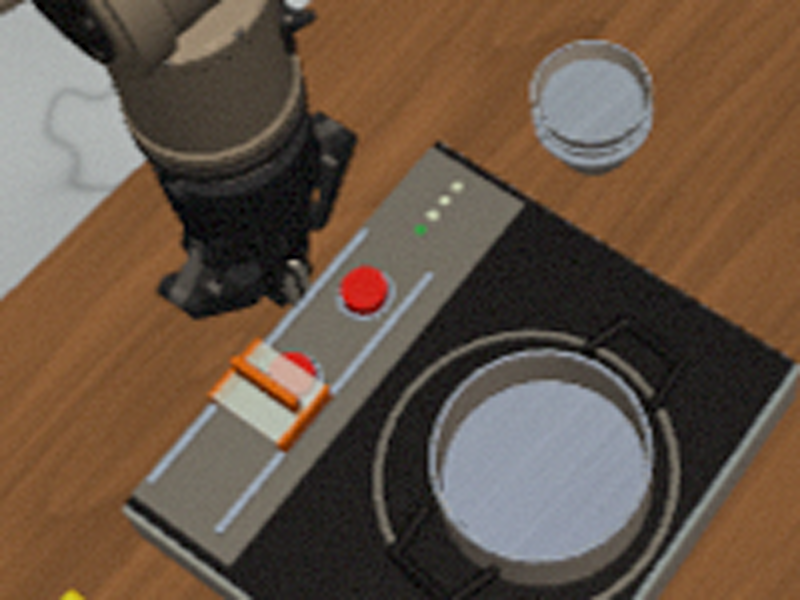

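The crop shows the shut fingertips hanging above and clear of the strip. The rib is at about (265,382) in the crop, still covering half of the right key, and nothing has been disturbed.

```bash
python3 -m creep '0 0 0 0 -1 30 -1;0 0 0 0 -1 55 -1;0 0 0 0 -1 66 -1;0 0 0 0 -1 66 -1;0 0 0 0 4 66 -1;0 0 0 0 9 66 -1;0 0 0 0 14 66 -1;0 0 0 0 19 66 -1;0 0 0 0 24 66 -1;0 0 0 0 24 66 -1';python3 -c "from h import *;st()"
```

```text
clock: 3.08
tcp_pos: [0.4898, -0.1409, 0.0943]
orientation: [3.141, 0.068, 0.0]
contact_force: [1.5, 0.1, -0.3]
grip_width: 0.0001
gripper_force: 0.0
t 3.075 hob xy [-99.3 -35.6] ztop 24.3 F [ 1.5  0.1 -0.3] w 7.853134436485835e-05
```

```bash
python3 -m creep '0 0 0 0 4 0 -1;0 0 0 0 8 0 -1;0 0 0 0 12 0 -1;0 0 0 0 16 0 -1;0 0 0 0 20 0 -1;0 0 0 0 24 0 -1;0 0 0 0 28 0 -1;0 0 0 0 30 0 -1;0 0 0 0 30 0 -1';python3 - <<'E'
from h import *
st()
im=[]
for n,(u,v) in(("scene",(110,230)),("top",(280,175))):
    p,d=grab_frame(n);cv2.imwrite(f"pics/{n}2.png",p[...,::-1]);im.append(cv2.resize(p[v:v+75,u:u+130],None,fx=4,fy=4,interpolation=2))
cv2.imwrite("pics/c3.png",cv2.vconcat(im)[...,::-1])
E
```

```text
clock: 4.2
tcp_pos: [0.491, -0.1709, 0.0943]
orientation: [3.14, 0.068, -0.0]
contact_force: [-1.1, -0.1, 0.9]
grip_width: -0.0001
gripper_force: 0.0
t 4.2 hob xy [-99.4 -65.7] ztop 24.3 F [-1.1 -0.1  0.9] w -0.00014827278831132384
```

View pics/c3.png

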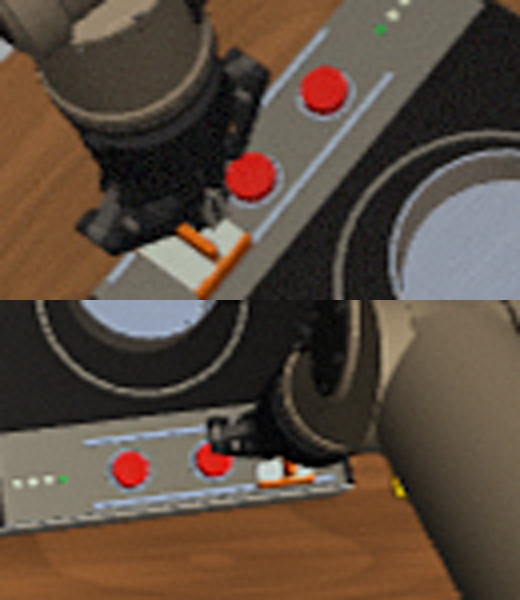

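The right key is now uncovered, and the guard is moving with the fingertip at the rib (crop about (198,240)). Next I'll push on to the stop in small steps.

```bash
python3 -m creep '0 0 0 0 3 0 -1;0 0 0 0 5 0 -1;0 0 0 0 7 0 -1;0 0 0 0 7 0 -1';python3 -c "from h import *;st()"
python3 -m creep '0 0 0 0 1 0 -1;0 0 0 0 2 0 -1;0 0 0 0 2 0 -1';python3 -c "from h import *;st()"
```

```text
clock: 4.8
tcp_pos: [0.4913, -0.1778, 0.0943]
orientation: [3.141, 0.068, -0.0]
contact_force: [-0.5, 0.4, -0.9]
grip_width: 0.0002
gripper_force: 0.2
t 4.8 hob xy [-99.4 -72.5] ztop 24.3 F [-0.5  0.4 -0.9] w 0.00017132118202371855
clock: 5.18
tcp_pos: [0.4914, -0.1796, 0.0943]
orientation: [3.141, 0.068, -0.0]
contact_force: [-0.0, 0.7, 0.8]
grip_width: 0.0002
gripper_force: 0.5
t 5.175 hob xy [-99.4 -74.3] ztop 24.3 F [-0.   0.7  0.8] w 0.00016639068914398703
```

```bash
for i in 1; do python3 -m creep '0 0 0 0 1 0 -1;0 0 0 0 2 0 -1;0 0 0 0 2 0 -1';python3 -c "from h import *;st()"
python3 -m creep '0 0 0 0 1 0 -1;0 0 0 0 2 0 -1;0 0 0 0 2 0 -1';python3 -c "from h import *;st()"; done
```

```text
clock: 5.55
tcp_pos: [0.4915, -0.1806, 0.0943]
orientation: [-3.14, -0.07, 0.001]
contact_force: [-1.6, 5.1, 1.9]
grip_width: 0.0002
gripper_force: 2.4
t 5.55 hob xy [-99.4 -75.4] ztop 24.3 F [-1.6  5.1  1.9] w 0.00015154038276679385
clock: 5.92
tcp_pos: [0.4915, -0.181, 0.0942]
orientation: [-3.138, -0.072, 0.002]
contact_force: [-1.7, 9.6, 3.0]
grip_width: -0.0001
gripper_force: 4.8
t 5.925 hob xy [-99.4 -75.7] ztop 24.2 F [-1.7  9.6  3. ] w -0.0001463433033422671
```

The force rises at TCP y = -75.7, where I expected the stop, so the guard is fully aside. Now I back off, lift and set the opening.

```bash
python3 -m creep '0 0 0 0 -6 0 -1;0 0 0 0 -14 0 -1;0 0 0 0 -14 0 -1;0 0 0 0 -20 -25 -1;0 0 0 0 -40 -40 0.21;0 0 0 0 -60 -40 0.21;0 0 0 0 -79 -40 0.21;0 0 0 0 -79 -40 0.21;0 0 0 0 -79 -40 0.21;0 0 0 0 -79 -40 0.21';python3 - <<'E'
from h import *
st();go(-100,0,40)
im=[]
for n,(u,v) in(("scene",(110,230)),("top",(280,175))):
    p,d=grab_frame(n);cv2.imwrite(f"pics/{n}3.png",p[...,::-1]);im.append(cv2.resize(p[v:v+75,u:u+130],None,fx=4,fy=4,interpolation=2))
cv2.imwrite("pics/c4.png",cv2.vconcat(im)[...,::-1])
E
```

```text
clock: 7.18
tcp_pos: [0.4882, -0.1054, 0.1343]
orientation: [3.141, 0.067, 0.0]
contact_force: [-0.1, 0.3, -0.6]
grip_width: 0.0516
gripper_force: 0.0
t 7.175 hob xy [-99.4  -0. ] ztop 64.3 F [-0.1  0.3 -0.6] w 0.05163089535900815
turn [ 0.0003 -0.     -0.0011] shift mm [-0.6 -0.1 24.3]
```

View pics/c4.png

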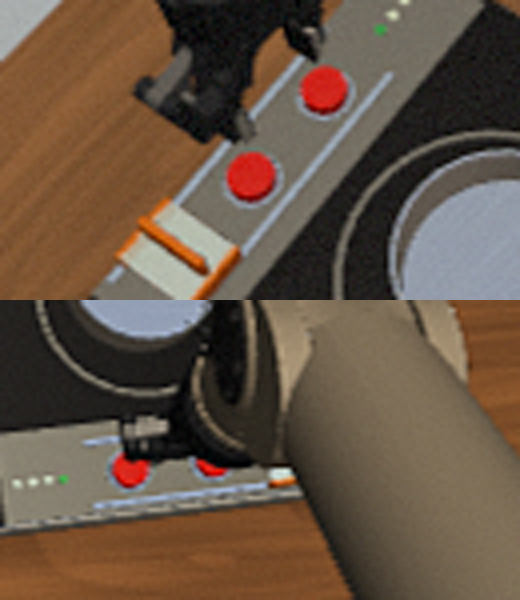

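The guard is now well aside, with its rib in the scene at about (153.8,291.3). Both red keys are free, and the two fingertips hang above them. Next I check the rib and key positions numerically.

```bash
python3 - <<'E'
from h import *
print("rib",inhob(ray("scene",(153.75,291.25),.107)))
p=cv2.imread("pics/scene3.png");hsv=cv2.cvtColor(p,cv2.COLOR_BGR2HSV)
m=cv2.inRange(hsv,(0,150,110),(6,255,255))|cv2.inRange(hsv,(174,150,110),(180,255,255));m[:230]=0;m[290:]=0;m[:,:150]=0;m[:,210:]=0
k,l,s,c=cv2.connectedComponentsWithStats(m)
for i in range(1,k):
  if s[i,4]>15:print(s[i],inhob(ray("scene",c[i],.0815)).round(1))
E
python3 -m creep '0 0 0 0 0 12 0.21;0 0 0 0 0 24 0.21;0 0 0 0 0 36 0.21;0 0 0 0 0 40 0.21;0 0 0 0 0 40 0.21'; python3 -c "from h import *;st()"
```

```text
rib [-94.72111293 -91.89718672]
[185 247  12  11 104] [-99.2  33.7]
[167 268  12  12 112] [-99.  -31.6]
clock: 7.9
tcp_pos: [0.488, -0.1045, 0.0939]
orientation: [-3.141, -0.069, 0.001]
contact_force: [-0.4, 0.2, 1.3]
grip_width: 0.0515
gripper_force: 0.0
t 7.9 hob xy [-99.6   0.9] ztop 23.9 F [-0.4  0.2  1.3] w 0.05147178450979751
```

```bash
python3 -m creep '0 0 0 0 0 6 0.21;0 0 0 0 0 12 0.21;0 0 0 0 0 14 0.21;0 0 0 0 0 14 0.21'; python3 -c "from h import *;st();go(-99.2,1,10)"
```

```text
clock: 8.4
tcp_pos: [0.4881, -0.1045, 0.0802]
orientation: [-3.141, -0.069, 0.0]
contact_force: [-1.1, -0.5, 1.2]
grip_width: 0.0516
gripper_force: 0.0
t 8.4 hob xy [-99.4   0.8] ztop 10.2 F [-1.1 -0.5  1.2] w 0.051636566484127594
turn [-0.0001  0.0003  0.0001] shift mm [ 0.2 -0.2  0.2]
```

```bash
python3 -m creep '0 0 0 0 0 2 0.21;0 0 0 0 0 4 0.21;0 0 0 0 0 4 0.21'; python3 -c "from h import *;st()"
```

```text
clock: 8.78
tcp_pos: [0.4885, -0.1046, 0.0765]
orientation: [3.141, 0.069, 0.001]
contact_force: [-0.6, 0.7, 4.4]
grip_width: 0.0515
gripper_force: 2.1
t 8.775 hob xy [-99.1   0.7] ztop 6.5 F [-0.6  0.7  4.4] w 0.051450222959674795
```

```bash
python3 -m creep '0 0 0 0 0 3 0.21;0 0 0 0 0 6 0.21;0 0 0 0 0 8 0.21;0 0 0 0 0 8 0.21'; python3 -c "from h import *;st();print(status.get_obs()['moment'])"
```

```text
clock: 9.28
tcp_pos: [0.4886, -0.1046, 0.0705]
orientation: [3.14, 0.068, 0.001]
contact_force: [-7.9, 1.7, 27.8]
grip_width: 0.0516
gripper_force: 14.0
t 9.275 hob xy [-98.9   0.7] ztop 0.5 F [-7.9  1.7 27.8] w 0.051599877393341535
[ 0.34246699  1.83165316 -0.00362113]
```

```bash
python3 -m creep '0 0 0 0 0 1 0.21;0 0 0 0 0 2 0.21;0 0 0 0 0 2 0.21'; python3 -c "from h import *;st();print(status.get_obs()['moment'])"
```

```text
clock: 9.65
tcp_pos: [0.4887, -0.1046, 0.0702]
orientation: [3.14, 0.068, 0.001]
contact_force: [-14.9, 2.6, 48.9]
grip_width: 0.0518
gripper_force: 24.6
t 9.65 hob xy [-98.9   0.7] ztop 0.2 F [-14.9   2.6  48.9] w 0.051847338518046265
[0.63684603 3.3360666  0.01012567]
```

The force balances about the tool, allowing for the lever arm in the moment, so both keys are bottomed. I ease off 2 mm and hold.

```bash
python3 -m creep '0 0 0 0 0 -1 0.21;0 0 0 0 0 -1.5 0.21;0 0 0 0 0 -1.5 0.21;0 0 0 0 0 -1.5 0.21;0 0 0 0 0 -1.5 0.21;0 0 0 0 0 -1.5 0.21;0 0 0 0 0 -1.5 0.21;0 0 0 0 0 -1.5 0.21;0 0 0 0 0 -1.5 0.21;0 0 0 0 0 -1.5 0.21'
python3 -m creep '0 0 0 0 0 0 0.21;0 0 0 0 0 0 0.21;0 0 0 0 0 0 0.21;0 0 0 0 0 0 0.21;0 0 0 0 0 0 0.21;0 0 0 0 0 0 0.21;0 0 0 0 0 0 0.21;0 0 0 0 0 0 0.21;0 0 0 0 0 0 0.21;0 0 0 0 0 0 0.21'
python3 - <<'E'
from h import *
st();print(status.get_obs()['moment'])
p,d=grab_frame("scene");cv2.imwrite("pics/c5.png",cv2.resize(p[225:310,110:230],None,fx=5,fy=5,interpolation=2)[...,::-1])
E
```

```text
clock: 10.9
tcp_pos: [0.4886, -0.1046, 0.0704]
orientation: [3.14, 0.068, 0.001]
contact_force: [-10.2, 1.8, 33.0]
grip_width: 0.0518
gripper_force: 16.4
clock: 12.15
tcp_pos: [0.4886, -0.1046, 0.0704]
orientation: [3.14, 0.068, 0.001]
contact_force: [-9.1, 1.9, 32.4]
grip_width: 0.0516
gripper_force: 16.4
t 12.15 hob xy [-99.    0.7] ztop 0.4 F [-9.1  1.9 32.4] w 0.051550535622566555
[0.36616421 2.19211377 0.03353527]
```

View pics/c5.png

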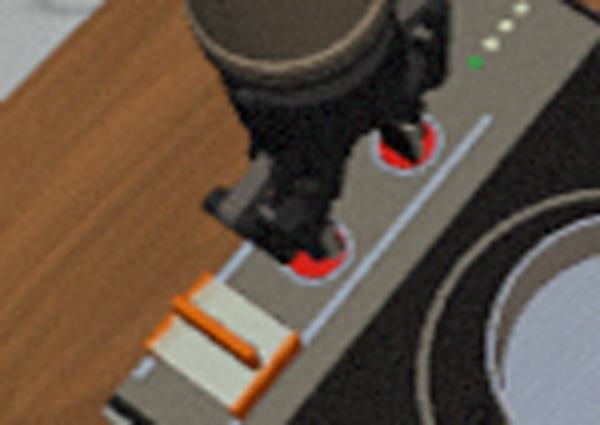

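Both fingertips sit on the sunken caps, at about (407,147) and (318,252) in the crop, and the guard is against its stop. I hold a little longer, then lift straight up.

```bash
python3 -m creep '0 0 0 0 0 0 0.21;0 0 0 0 0 0 0.21;0 0 0 0 0 0 0.21;0 0 0 0 0 0 0.21;0 0 0 0 0 -6 0.21;0 0 0 0 0 -14 0.21;0 0 0 0 0 -30 0.21;0 0 0 0 0 -60 0.21;0 0 0 0 0 -100 0.21;0 0 0 0 0 -130 0.21'
python3 -m creep '0 0 0 0 0 0 0.21;0 0 0 0 0 0 0.21;0 0 0 0 0 0 0.21;0 0 0 0 0 0 0.21'
python3 - <<'E'
from h import *
st()
im=[]
for n,(u,v) in(("scene",(90,190)),("top",(230,130))):
    p,d=grab_frame(n);X=pts(n,d);im.append(cv2.resize(p[v:v+150,u:u+200] if n=="scene" else p[v:v+112,u:u+200],None,fx=2.2,fy=2.2,interpolation=2))
    if n=="scene":
        hsv=cv2.cvtColor(p,cv2.COLOR_RGB2HSV);m=cv2.inRange(hsv,(0,150,110),(6,255,255));m[:230]=0;m[290:]=0;m[:,:150]=0;m[:,210:]=0
        k,l,s,c=cv2.connectedComponentsWithStats(m)
        for i in range(1,k):
            if s[i,4]>15:print(s[i],inhob(ray(n,c[i],.082)).round(1),np.median(X[l==i],0)[2]-.07)
cv2.imwrite("pics/c6.png",cv2.vconcat(im)[...,::-1])
E
```

```text
clock: 13.45
tcp_pos: [0.4884, -0.1045, 0.1999]
orientation: [3.141, 0.069, 0.002]
contact_force: [-0.6, -0.5, 0.8]
grip_width: 0.0517
gripper_force: 0.0
clock: 13.95
tcp_pos: [0.4877, -0.1045, 0.1969]
orientation: [-3.141, -0.069, 0.003]
contact_force: [0.0, 0.0, 0.7]
grip_width: 0.0512
gripper_force: 0.0
t 13.95 hob xy [-99.9   0.9] ztop 126.9 F [0.  0.  0.7] w 0.0511967517909097
[185 247  12  11 104] [-98.8  33.4] 0.011297500919876469
[167 268  12  12 112] [-98.7 -31.9] 0.01137397537808943
```

View pics/c6.png

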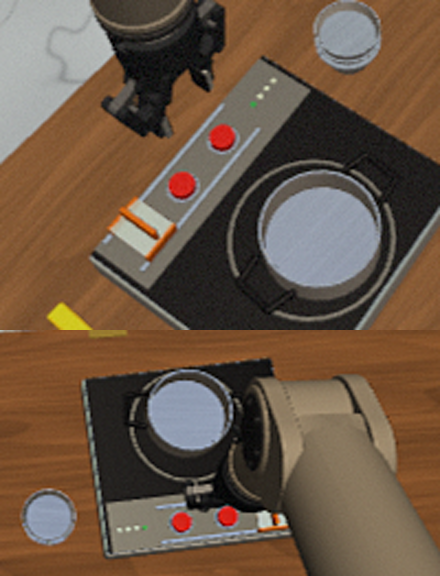

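Both keys are back up, at 11.3 and 11.4 mm above the hob's top. The guard is fully aside, the pan and katoris look unmoved, and the robot touches nothing.

```bash
python3 -c "from bench import r;print(r.hand_in())"
```

```text
the job is handed in; nothing more can be done
None
```

I pushed the guard to its stop, held both keys fully down together for about 3.5 s and let them come back up. The pan and katoris look unmoved in the final pictures; I didn't re-check the squeezer or spoon rest, but the arm never went near them. The job was handed in at about 14 s.

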